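# Eject a housing cover from its holder and snap it on

## Robot

A 6-joint arm with a two-finger parallel gripper is mounted at the origin on the work surface. World frame = base frame: x ahead of the robot, y to its left, z up, the work surface at z = 0. Lengths are in m, angles in rad, forces in N, time in s.
With the tool pointing down it reaches from about 0.4 to 0.825 m from the base axis. Payload 7 kg.
Tool frame: the origin (TCP) lies on the centre line of the jaws, within the pads' length; the fingertips stand 14 mm ahead of it and the grasp point (between the pads) lies 5 mm behind it; z points along the fingers, y is the line along which they close (so a half turn about z gives the same grasp; the last joint's range is limited). The gripper opens to 88 mm and grips with 3 to 60 N. Pads are 19 mm wide; open, the fingers measure 130 mm over their backs; the gripper's body (78 mm by 193 mm) begins 47 mm behind the grasp point.
Start: joints at [1.457, 0.359, 0.012, 0, -1.224, -0.288], TCP at [0.264, 0.621, 0.241] pointing down, gripper open.
Joint ranges: [-3.07, 3.07], [-1.43, 2.12], [-1.02, 1.25], [-3.03, 1.67], [-3.05, -0], [-3.03, 3.03]. Speed limits (rad/s): [2.39, 2.39, 3.01, 3.14, 3.14, 3.14].

## Interface

Orientations are given as [roll, pitch, yaw] about the fixed x, y, z axes, in that order (R = Rz(yaw) Ry(pitch) Rx(roll)).
In Python, from station import arm gives the robot as it stands.
- The arm moves only by the tool move_arm, never from a script. Its argument "rows" is a list of rows, each an object with "translation": the shift along the tool's x, y, z in cm, a list of three; "rot": the turn, a rotation vector about the tool's x, y, z in degrees, a list of three; "hand": the closure, from 0 (fully open) to 1 (shut). A call has 1 to 8 rows; each row is the pose to reach, as a shift and turn from the pose commanded when the call began, along the tool's axes at that moment; what a row does not reach only later rows make up. A row lasts 1/12 s, in which the tool goes at most 41.7 mm and 7.16 degrees, less where a joint would pass 70% of its speed; a pose out of reach is approached as far as the arm can. A call with a gripper value outside its range is refused whole. The fingers move at their own pace and stop on an object; "squeeze" is the grip in N (left out, the last holds). Time passes only in rows, so rows that repeat a pose let the fingers close. It gives the time, the measured TCP pose, the force, the opening and the grip force at its end, in the units of the state.
- arm.get_state(): the state, without advancing time (a new reading comes with each control period).
- arm.grab_frame(name): name is "scene" or "top" or "wrist"; returns (picture, depth): 384x512x3 uint8, red, green, blue; 384x512 float32, m along the optical axis (not along the pixel's ray), 0 where there is no reading.
- arm.camera_params(name): a dict with "vfov" (degrees; the focal length in pixels is half the picture's height over the tangent of half this angle, whatever the lens; pixels are square), "cx", "cy" (the principal point, pixels), "position" and "orientation" of the camera in the world; the wrist camera has in their place "tool_from_camera" (4x4, takes a point from camera to tool coordinates, whose origin is the TCP and whose axes are the flange's). Camera axes: x right, y down, z forward; pixel columns grow to the right and rows downward; lengths in m; the calibration is good to about 2 mm. A picture is of the moment at which its call begins: read the wrist's pose just before it. camera_params takes no time and is no camera call.
- arm.job_done(): hands the job in; it is judged then, once.
Trained networks look in the newest picture that a camera, given by its name, has taken for a name from the list of things; names that differ only in an ending like _2 or _b are one class to them, and where a whole thing is asked for, a point or a joint stands for the part that bears it (a point fixed in the world has none). Each returns a list of dicts, best first, with "p" (0 to 1); they miss things now and then, are a little off and sometimes report something else, mostly with a low value. They report only what shows in the picture. A call takes as long as a camera call. They do not tell look-alikes from the thing itself.
- arm.search_frame(label, camera): "point" ([x, y, z] in m, in the coordinates of the camera as it stood for that picture, good to about 4 mm: the middle of the surface that is visible of it).
- arm.pinpoint(label, camera): "point" ([x, y, z] in m, in the coordinates of the camera as it stood for that picture, good to about 4 mm: a listed point, or the origin of a listed thing).
The state is a dict: "t": time; "q": joint angles; "qd": joint speeds; "joint_efforts": joint torques, N m; "eef_pos": TCP position; "ee_rot": TCP orientation; "force": force on the tool from outside, world axes, zero at the start; "moment": the same for the moment, N m; "width": finger opening in m; "gripper_force": force on a finger pad.
Only numpy, scipy, OpenCV 4.12 (cv2) and the standard library are available. Lean on these libraries where they do the work, as an engineer would, in place of code of your own. Each camera call takes 0.05 s, during which the arm holds its last target. There are 200 camera calls.

## Task

Push the ejector slide of the cover holder fully in so that the cover comes out of its covered bay, then pick the cover up by its rib and carry it over to the instrument housing. Press it squarely into the opening until it snaps and sits flush on the rim, and finish while still pressing it down firmly with the gripper, about 15 N, without letting up. Leave the other things on the bench where they are.

Things in the scene. Friction and masses are not known exactly. Their poses are not given: they have to be found in the camera images.
- cover: loose grey snap cover, 60 g: plate 60 (x) x 52 (y) x 5 mm, origin at the centre of its underside, z up. Plug below: 43 x 24 mm to 13 mm deep, then nose 36 x 20 mm to 20 mm deep. Along each y side of the plug a round snap bead 8 mm thick, its axis 11 mm under the plate, 35 mm over both. A half turn about z changes nothing. Starts in the holder's bay, plate on the rails, x along the holder's x.
- rib (a point): top centre of the cover's upright finger rib, which stands in the middle of the plate: 34 mm long (cover x), 12 mm thick (y: grip across this), from the plate's top (5 mm above the cover's origin) up to this point, 31 mm above the origin.
- holder: fixed aluminium cover holder, origin on the bench under the stowed cover, +x the way out. Two rails along x, x = -34 to 111 mm, 39 mm apart, tops 25 mm above the bench, carry the plate. Bay: x = -34 to 16 mm, 63 mm wide, side walls, clear roof with its top 66 mm above the bench. In front the rails are open above, end stops (33 mm high) at x = 106 mm.
- ejector (a joint): the holder's spring ejector slide: 0 at rest, 0.060 m fully in (tab pushed along the holder's +x). Its foot pushes the cover along the rails, to x = 58 mm at full stroke, plate and rib clear of the roof. Spring 3 N at rest, 10 N fully in; it springs back when released, the cover stays out.
- ejector_tab (a point): centre of the outer face (push here) of the slide's upright black tab behind the bay: tab 34 wide, 8 thick, 22 to 60 mm above the bench; this point is 45 mm above the bench and moves with the slide; its x points along the push.
- housing: fixed grey instrument housing 120 (x) x 110 (y) x 60 mm tall, origin under its centre on the bench. In the middle of its top an opening 50 (x) x 41 (y) mm. From each y side a sprung steel latch bar along x stands 6 mm into it, just under the rim.
- rim: the housing's flat top frame around the opening, same origin and axes as the housing; its upper face, 60 mm above the bench, is the rigid seat of the cover's plate.
- seat (a point): centre of the opening at the height of the rim's upper face, axes as the housing: the seated cover's origin lies here, x along this x (either way). Pressing in: the beads meet the latches 12 mm above the seated height, the force climbs to some 10 N, then drops suddenly some 4 to 6 mm above it, and the latches pull the cover down.
- bottle: white plastic bottle, 60 mm across, 150 mm tall; bystander, origin under its centre
- screwdriver: screwdriver lying on the bench, 170 mm long; bystander, x along it
- brush: brush lying on the bench, 160 mm long; bystander
- spool: steel wire spool, 56 mm across, 40 mm tall; bystander
- notepad: pad of paper notes 76 x 76 x 12 mm; bystander
- mouse: black computer mouse 105 x 60 x 26 mm; bystander
- mug: white mug 76 mm across, 90 mm tall; bystander
- parts_tray: black open tray 100 x 80 x 30 mm; bystander
Things that resemble listed ones, but are neither listed nor needed, are in the scene too. Leave any brown look-alike of the housing alone. What is shaped like the holder but red is not meant.

How it is judged:
On the way, in this order (a step that is already met when the one before it is completed fails the run):
1. the ejector slide is pushed fully in and the cover is out of the bay (value of joint ejector above 0.053 m and x of cover in the frame of holder above 0.048 m).
2. the cover is lifted off the holder in the gripper (height (world z) of cover above 0.07 m and contact force between the fingers and cover above 0.5 N and contact force between cover and holder below 0.1 N), for 0.1 s.
3. the cover has snapped down flush on the housing's rim (z of cover in the frame of seat between -0.003 and 0.0025 m and horizontal distance between cover and seat below 0.004 m and angle between the x axis of cover and the x axis of seat, either way round below 0.1 rad and angle between cover's own z axis and vertical below 0.05 rad), for 0.2 s.
At the end, for the whole second after the job is handed in: The cover's origin is within 4 mm sideways and 2.5 mm in height of the seat, square to the opening within 0.1 rad and level within 0.05 rad, and through the last second the gripper's fingers press it so that it bears on the rim with more than 9 N (the latches alone give about 3 N of this) (all of step 3 and contact force between cover and rim above 9 N and contact force between the fingers and cover above 3 N); the arm keeps its last pose, push and grip.
It fails at once if a bystander is shoved more than 30 mm (distance of any of bottle, screwdriver, brush, spool, notepad, mouse, mug, parts_tray from where it was at the start of the episode above 0.03 m).
It also fails if it takes over 67 s, if anything falls off the work surface, if the arm or the gripper's body presses on something with over 40 N, if the wrist force passes 120 N, or if a joint passes its speed limit or range.

## Working session

There is one attempt and no reset: what is moved stays moved. The work goes in short steps, Python scripts to look and compute and a tool call to move; the robot and the scene stay as the last step left them, time stands still between calls to the robot, and variables do not carry over. Pictures are saved under pics/ and viewed, at most 10 in all, crops included, and the job is handed in when it is done.

Besides the shell and the picture viewer there is one more tool, called after "Call:" by a JSON object that holds its "op" and its "data". move_arm: Moves the arm, as the interface text tells. Its arguments: {"type":"object","properties":{"rows":{"type":"array","items":{"type":"object","properties":{"translation":{"type":"array","items":{"type":"number"}},"rot":{"type":"array","items":{"type":"number"}},"hand":{"type":"number"}}}},"squeeze":{"type":"number"}},"required":["rows"]}

```bash
mkdir -p pics
cat > h.py <<'E'
from station import arm
import numpy as np, cv2
from scipy.spatial.transform import Rotation as R
def campose(n):
    p=arm.camera_params(n)
    if n=="wrist":
        s=arm.get_state(); T=np.eye(4); T[:3,:3]=rot(s["ee_rot"]); T[:3,3]=s["eef_pos"]
        return T@np.array(p["tool_from_camera"]),p
    T=np.eye(4); o=np.array(p["orientation"],float)
    T[:3,:3]=o if o.shape==(3,3) else rot(o); T[:3,3]=p["position"]; return T,p
def rot(o): return R.from_euler("xyz",o).as_matrix()
def foc(p): return 192/np.tan(np.radians(p["vfov"])/2)
def cloud(T,p,d):
    v,u=np.mgrid[:384,:512]; f=foc(p)
    P=np.stack([(u-p["cx"])/f*d,(v-p["cy"])/f*d,d],-1); return P@T[:3,:3].T+T[:3,3]
def proj(T,p,X):
    c=T[:3,:3].T@(np.array(X)-T[:3,3]); f=foc(p); return np.round([c[0]/c[2]*f+p["cx"],c[1]/c[2]*f+p["cy"]]).astype(int)
def w(T,x): return np.round(T[:3,:3]@np.array(x)+T[:3,3],4)
E
python3 - <<'E'
from h import *
print(arm.get_state())
for n in ("scene","top"):
    T,p=campose(n); print(n,p)
    im,d=arm.grab_frame(n); np.savez(n,im=im,d=d,T=T)
    cv2.imwrite(f"pics/{n}.png",im[:,:,::-1])
    for l in ("holder","ejector_tab","rib","cover","housing","seat"):
        for r in arm.pinpoint(l,n)[:3]: X=w(T,r["point"]); print(n,l,round(r["p"],2),X,proj(T,p,X))
E
```

```text
{'t': 0.0, 'q': array([ 1.45710260e+00,  3.59408388e-01,  1.10714764e-02, -3.33813542e-04,
       -1.22410012e+00, -2.88100029e-01]), 'qd': array([ 3.03487330e-04, -4.66230679e-04, -1.37430631e-03, -2.21657701e-03,
       -2.85030499e-04,  5.65403776e-05]), 'joint_efforts': array([ 1.37873467e-04, -5.82716703e+01,  2.93067563e+01,  6.99720472e+00,
        7.19439398e-03, -1.55749526e-04]), 'eef_pos': array([0.26381931, 0.62081092, 0.2396172 ]), 'ee_rot': array([ 3.13993040e+00, -1.65346343e-04, -4.01907307e-01]), 'force': array([-0.27261867,  0.08925912, -0.95725411]), 'moment': array([ 0.01613455, -0.01553288, -0.00472509]), 'gripper_force': 0.0, 'width': 0.08763693274876339}
scene {'vfov': 55.44821642072085, 'cx': 257.48064358023424, 'cy': 187.09567427623864, 'position': array([1.15993896, 0.31687669, 0.76225304]), 'orientation': array([-2.30285159, -0.0043666 ,  2.03039221])}
scene holder 0.74 [1.621e-01 3.167e-01 1.000e-04] [394 178]
scene holder 0.7 [ 0.556   0.1877 -0.0035] [314 252]
scene ejector_tab 0.59 [0.5267 0.0914 0.0456] [286 220]
scene ejector_tab 0.45 [0.1062 0.2282 0
[... 456 characters left out ...]
24521368, 'position': array([ 0.26536153, -0.02500134,  1.61823655]), 'orientation': array([-3.00828268e+00, -1.25521889e-03, -1.54610865e+00])}
top holder 0.92 [0.1606 0.316  0.0025] [162 280]
top holder 0.76 [0.5609 0.187  0.0022] [203 172]
top ejector_tab 0.55 [0.5305 0.0971 0.0481] [226 178]
top ejector_tab 0.49 [0.1072 0.2299 0.0466] [183 297]
top rib 0.44 [0.563  0.1887 0.054 ] [200 168]
top cover 0.47 [0.5597 0.1913 0.0277] [201 171]
top housing 0.67 [ 0.5024 -0.1886  0.0013] [303 190]
top housing 0.62 [ 0.1773 -0.3126  0.0021] [336 279]
top seat 0.93 [ 0.1749 -0.3161  0.0554] [340 281]
top seat 0.69 [ 0.5032 -0.1877  0.0632] [305 187]
top seat 0.61 [ 0.7486 -0.1592  0.0012] [296 125]
```

View pics/scene.png

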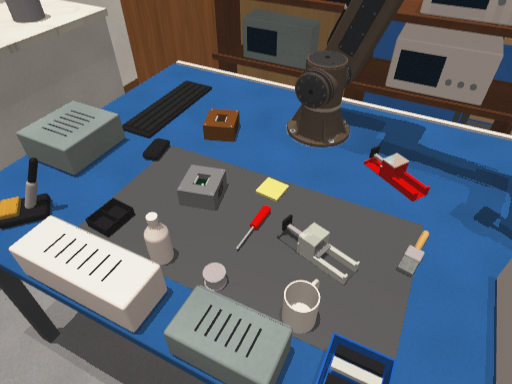

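View pics/top.png

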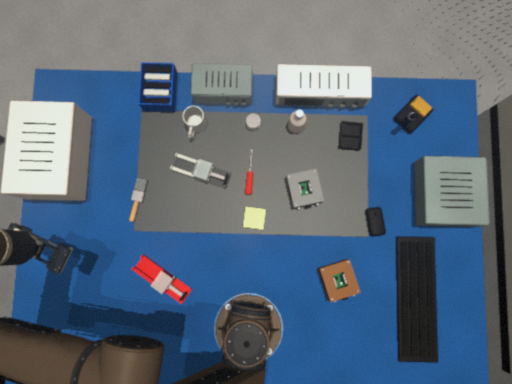

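The listed holder is the aluminium one at scene (315,246) / top (203,172); the red look-alike at scene (395,178) / top (162,280) is not meant. The grey housing is at scene (202,185) / top (305,188); the brown one at scene (221,124) / top (340,281) is to be left alone. Next I check both in a crop and refine their yaw from depth.

Run:
```python
from h import *
a=np.load("scene.npz"); im=a["im"][140:300,165:375,::-1]
cv2.imwrite("pics/crop.png",cv2.resize(im,None,fx=3.5,fy=3.5,interpolation=cv2.INTER_CUBIC))
for n in ("scene","top"):
    a=np.load(n+".npz"); T,p=campose(n); C=cloud(T,p,a["d"]); 
    for nm,c,r,lo,hi in (("housing",(.502,-.189),.1,.052,.068),("holder",(.565,.2),.14,.012,.08)):
        m=(np.hypot(C[...,0]-c[0],C[...,1]-c[1])<r)&(C[...,2]>lo)&(C[...,2]<hi)&(a["d"]>0)
        if nm=="holder":
            m&=~((C[...,1]<.05))
        P=C[m]; rc=cv2.minAreaRect((P[:,:2]*1000).astype(np.float32)); print(n,nm,m.sum(),rc,np.median(P[:,2]))
    for l in ("ejector_tab","holder","screwdriver","mug","bottle"):
        for r in arm.search_frame(l,n)[:2]: print(n,l,round(r["p"],2),w(T,r["point"]))
```

```text
scene housing 980 ((501.8883361816406, -189.21337890625), (124.71408081054688, 111.63021850585938), 13.044846534729004) 0.05878676337867289
scene holder 1573 ((604.7285766601562, 178.61642456054688), (212.9146728515625, 156.0653839111328), 71.81658935546875) 0.033131410000585504
scene ejector_tab 0.59 [0.1185 0.2371 0.0365]
scene ejector_tab 0.53 [0.5351 0.1033 0.0389]
scene holder 0.76 [0.177  0.3226 0.0245]
scene holder 0.58 [0.5664 0.1967 0.0211]
scene screwdriver 0.67 [0.5363 0.0121 0.0202]
scene mug 0.67 [0.7402 0.2223 0.0557]
scene mug 0.43 [ 0.7589 -0.1457  0.0875]
scene bottle 0.82 [ 0.7616 -0.1439  0.0865]
top housing 880 ((502.6121520996094, -187.18862915039062), (120.61146545410156, 111.34468078613281), 13.518081665039062) 0.060037540170123416
top holder 635 ((557.7800903320312, 200.73794555664062), (249.66416931152344, 167.36160278320312), 44.96875) 0.04115903730122894
top ejector_tab 0.55 [0.1234 0.2575 0.0357]
top ejector_tab 0.43 [0.5359 0.1218 0.0372]
top holder 0.89 [0.1647 0.3106 0.0253]
top holder 0.62 [0.5648 0.1853 0.0301]
top screwdriver 0.76 [0.5329 0.0105 0.0246]
top bottle 0.62 [ 0.7364 -0.1573  0.1005]
```

View pics/crop.png

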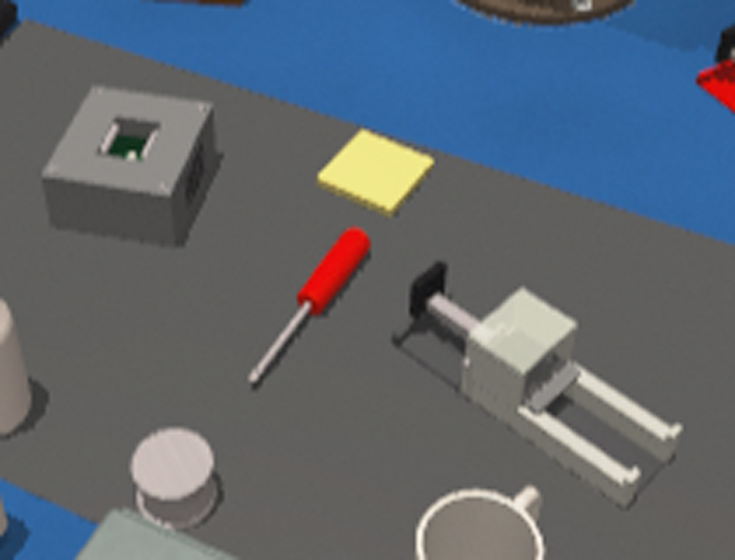

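The crop shows the aluminium holder with its black tab at crop (430,290), the cover in the bay at (525,335) and the rails pointing right. The grey housing's opening is at (130,140). Both fit the description, so I move in.

```bash
cat >> h.py <<'E'
def go(X,yaw):
    s=arm.get_state(); A=rot(s["ee_rot"]); B=rot([np.pi,0,np.radians(yaw)])
    print("t",round(s["t"],2),"pos",s["eef_pos"].round(4),"rpy",np.degrees(s["ee_rot"]).round(2),"F",s["force"].round(1))
    print(" move cm",(A.T@(np.array(X)-s["eef_pos"])*100).round(2),"rot",np.degrees(R.from_matrix(A.T@B).as_rotvec()).round(2))
E
python3 - <<'E'
from h import *
print(arm.camera_params("wrist"))
go([.53,.13,.30],-107.5)
E
```

```text
{'vfov': 69.62740675099916, 'cx': 258.2314874321209, 'cy': 189.82984949898446, 'tool_from_camera': array([[-3.00683857e-04, -9.58312910e-01, -2.85720627e-01,
         7.66033112e-02],
       [ 9.99999536e-01, -2.65852329e-05, -9.63202232e-04,
        -4.20668443e-05],
       [ 9.15453184e-04, -2.85720784e-01,  9.58312473e-01,
        -1.44161549e-01],
       [ 0.00000000e+00,  0.00000000e+00,  0.00000000e+00,
         1.00000000e+00]])}
t 1.2 pos [0.264  0.6212 0.2406] rpy [-180.     -0.    -23.02] F [-0.4 -0.5  0. ]
 move cm [43.69 34.81 -5.94] rot [-0.    0.   84.48]
```

Call:
{"op": "move_arm", "data": {"rows": [{"translation":[44,35,-6],"rot":[0,0,84.5],"hand":0},{"translation":[44,35,-6],"rot":[0,0,84.5],"hand":0},{"translation":[44,35,-6],"rot":[0,0,84.5],"hand":0},{"translation":[44,35,-6],"rot":[0,0,84.5],"hand":0},{"translation":[44,35,-6],"rot":[0,0,84.5],"hand":0},{"translation":[44,35,-6],"rot":[0,0,84.5],"hand":0},{"translation":[44,35,-6],"rot":[0,0,84.5],"hand":0},{"translation":[44,35,-6],"rot":[0,0,84.5],"hand":0}]}}

```text
t: 1.87
eef_pos: [0.4225, 0.328, 0.2766]
ee_rot: [-3.141, 0.001, -1.408]
force: [1.2, 0.3, 0.1]
width: 0.0873
gripper_force: 0.0
```

Run:
```python
from h import *
go([.54,.14,.28],-107.5)
```

```text
t 1.87 pos [0.4225 0.328  0.2766] rpy [-1.7997e+02  3.0000e-02 -8.0650e+01] F [1.2 0.3 0.1]
 move cm [20.46 -8.54 -0.35] rot [-0.03  0.04 26.85]
```

Call:
{"op": "move_arm", "data": {"rows": [{"translation":[20.5,-8.5,0],"rot":[0,0,27],"hand":0.4},{"translation":[20.5,-8.5,0],"rot":[0,0,27],"hand":1},{"translation":[20.5,-8.5,0],"rot":[0,0,27],"hand":1},{"translation":[20.5,-8.5,0],"rot":[0,0,27],"hand":1},{"translation":[20.5,-8.5,0],"rot":[0,0,27],"hand":1},{"translation":[20.5,-8.5,0],"rot":[0,0,27],"hand":1},{"translation":[20.5,-8.5,0],"rot":[0,0,27],"hand":1},{"translation":[20.5,-8.5,0],"rot":[0,0,27],"hand":1}]}}

```text
t: 2.53
eef_pos: [0.5406, 0.1411, 0.2758]
ee_rot: [3.141, -0.0, -1.875]
force: [0.6, -0.3, -0.7]
width: 0.0399
gripper_force: 0.0
```

Run:
```python
from h import *
T,p=campose("wrist")
im,d=arm.grab_frame("wrist"); np.savez("w1",im=im,d=d,T=T)
cv2.imwrite("pics/w1.png",im[:,:,::-1])
for l in ("holder","ejector_tab","rib","cover"):
    for r in arm.pinpoint(l,"wrist")[:2]: X=w(T,r["point"]); print(l,round(r["p"],2),X,proj(T,p,X))
C=cloud(T,p,d)
def rect(nm,lo,hi,c,r):
    m=(np.hypot(C[...,0]-c[0],C[...,1]-c[1])<r)&(C[...,2]>lo)&(C[...,2]<hi)&(d>0); P=C[m]
    print(nm,m.sum(),cv2.minAreaRect((P[:,:2]*1000).astype(np.float32)),np.percentile(P[:,2],[5,50,95]))
rect("roof",.060,.072,(.559,.188),.06)
rect("tab",.054,.066,(.529,.094),.035)
rect("rails",.02,.03,(.58,.25),.08)
go([0.5,0.1,.2],-107.5)
```

```text
holder 0.77 [ 5.625e-01  1.867e-01 -5.000e-04] [253 191]
ejector_tab 0.8 [0.5319 0.0918 0.0466] [253 129]
roof 1662 ((557.1482543945312, 178.72952270507812), (50.709075927734375, 62.93126678466797), 71.83235168457031) [0.06470461 0.06597902 0.06716385]
tab 156 ((530.59423828125, 95.81365203857422), (6.461416721343994, 32.18600082397461), 72.45455932617188) [0.0583991  0.05966496 0.06108715]
rails 594 ((579.5144653320312, 249.1024169921875), (64.89640045166016, 63.03114700317383), 72.18708801269531) [0.02378826 0.02502341 0.02635443]
t 2.78 pos [0.5399 0.143  0.2761] rpy [-1.7999e+02  2.0000e-02 -1.0723e+02] F [ 0.5  0.  -0.3]
 move cm [5.3  2.54 7.61] rot [-0.01  0.02  0.27]
```

View pics/w1.png

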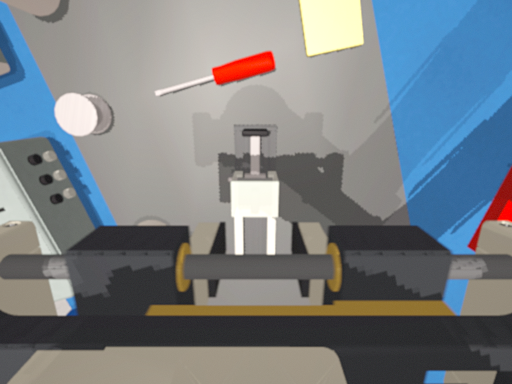

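The wrist view shows the tab at (255,131) and the bay at (255,195), with rails toward the bottom. Depth gives the holder yaw as 72.0° and its origin as (0.560,0.187). The gripper goes behind the tab.

```bash
cat >> h.py <<'E'
O=np.array([.5599,.1873]); a=np.radians(72.0); U=np.array([np.cos(a),np.sin(a)]); N=np.array([-U[1],U[0]])
def hp(x,y,z): return np.r_[O+x*U+y*N,z]
def hx(): s=arm.get_state(); v=s["eef_pos"][:2]-O; return np.round([v@U,v@N,s["eef_pos"][2]],4)
E
python3 - <<'E'
from h import *
go(hp(-.138,0,.15),-108); go(hp(-.138,0,.048),-108)
E
```

```text
t 2.78 pos [0.5399 0.143  0.2761] rpy [-1.7999e+02  2.0000e-02 -1.0723e+02] F [ 0.5  0.  -0.3]
 move cm [ 8.98 -0.41 12.61] rot [-0.01  0.02  0.77]
t 2.78 pos [0.5399 0.143  0.2761] rpy [-1.7999e+02  2.0000e-02 -1.0723e+02] F [ 0.5  0.  -0.3]
 move cm [ 8.99 -0.41 22.81] rot [-0.01  0.02  0.77]
```

Call:
{"op": "move_arm", "data": {"rows": [{"translation":[9,-0.4,4],"rot":[0,0,0.8],"hand":1},{"translation":[9,-0.4,6],"rot":[0,0,0.8],"hand":1},{"translation":[9,-0.4,8],"rot":[0,0,0.8],"hand":1},{"translation":[9,-0.4,12],"rot":[0,0,0.8],"hand":1},{"translation":[9,-0.4,16],"rot":[0,0,0.8],"hand":1},{"translation":[9,-0.4,20],"rot":[0,0,0.8],"hand":1},{"translation":[9,-0.4,22.8],"rot":[0,0,0.8],"hand":1},{"translation":[9,-0.4,22.8],"rot":[0,0,0.8],"hand":1}]}}

```text
t: 3.45
eef_pos: [0.5135, 0.0542, 0.0429]
ee_rot: [3.135, -0.006, -1.887]
force: [-1.1, -1.2, -0.1]
width: 0.0002
gripper_force: 0.0
```

Run:
```python
from h import *
print(hx()); go(hp(-.115,0,.048),-108)
```

```text
[-0.1409  0.003   0.0429]
t 3.45 pos [0.5135 0.0542 0.0429] rpy [ 179.6    -0.34 -108.11] F [-1.1 -1.2 -0.1]
 move cm [-2.59 -0.29 -0.53] rot [ 0.4  -0.34 -0.11]
```

Call:
{"op": "move_arm", "data": {"rows": [{"translation":[-0.5,0,0],"rot":[0,0,0],"hand":1},{"translation":[-1.5,0,0],"rot":[0,0,0],"hand":1},{"translation":[-2.5,0,0],"rot":[0,0,0],"hand":1},{"translation":[-3.5,0,0],"rot":[0,0,0],"hand":1},{"translation":[-4.5,0,0],"rot":[0,0,0],"hand":1},{"translation":[-5.2,0,0],"rot":[0,0,0],"hand":1},{"translation":[-5.2,0,0],"rot":[0,0,0],"hand":1},{"translation":[-5.2,0,0],"rot":[0,0,0],"hand":1}]}}

```text
t: 4.12
eef_pos: [0.5339, 0.1049, 0.0491]
ee_rot: [-3.141, 0.0, -1.886]
force: [-0.6, -6.0, 3.9]
width: 0.0007
gripper_force: 3.0
```

Run:
```python
from h import *
print(hx()); go(hp(-.05,0,.048),-108); T,p=campose("wrist"); arm.grab_frame("wrist")
for r in arm.pinpoint("ejector_tab","wrist")[:2]: X=w(T,r["point"]); print(round(r["p"],2),X,(X[:2]-O)@U)
```

```text
[-0.0864 -0.0008  0.0491]
t 4.12 pos [0.5339 0.1049 0.0491] rpy [-1.7994e+02  1.0000e-02 -1.0805e+02] F [-0.6 -6.   3.9]
 move cm [-3.64  0.08  0.11] rot [-0.06  0.01 -0.05]
```

Call:
{"op": "move_arm", "data": {"rows": [{"translation":[-0.6,0,0],"rot":[0,0,0],"hand":1},{"translation":[-1.2,0,0],"rot":[0,0,0],"hand":1},{"translation":[-1.8,0,0],"rot":[0,0,0],"hand":1},{"translation":[-2.4,0,0],"rot":[0,0,0],"hand":1},{"translation":[-2.9,0,0],"rot":[0,0,0],"hand":1},{"translation":[-3.2,0,0],"rot":[0,0,0],"hand":1},{"translation":[-3.3,0,0],"rot":[0,0,0],"hand":1},{"translation":[-3.3,0,0],"rot":[0,0,0],"hand":1}]}}

```text
t: 4.88
eef_pos: [0.5433, 0.1348, 0.0489]
ee_rot: [3.141, -0.002, -1.887]
force: [-1.1, -10.1, 6.4]
width: 0.0007
gripper_force: 4.9
```

Run:
```python
from h import *
print(hx(),arm.get_state()["force"])
```

```text
[-0.0551 -0.0004  0.0489] [ -1.09276417 -10.14758118   6.43739443]
```

Call:
{"op": "move_arm", "data": {"rows": [{"translation":[-0.2,0,0],"rot":[0,0,0],"hand":1},{"translation":[-0.4,0,0],"rot":[0,0,0],"hand":1},{"translation":[-0.5,0,0],"rot":[0,0,0],"hand":1},{"translation":[-0.5,0,0],"rot":[0,0,0],"hand":1}]}}

```text
t: 5.22
eef_pos: [0.5445, 0.1388, 0.0489]
ee_rot: [3.141, -0.003, -1.887]
force: [-1.2, -12.0, 7.2]
width: 0.0007
gripper_force: 6.0
```

Run:
```python
from h import *
print(hx(),arm.get_state()["force"])
```

```text
[-0.0509 -0.0004  0.0489] [ -1.18107353 -11.96468429   7.21961473]
```

Run:
```python
from h import *
for n in ("scene","top"):
    T,p=campose(n); arm.grab_frame(n)
    for l in ("rib","cover"):
        for r in arm.pinpoint(l,n)[:2]: X=w(T,r["point"]); print(n,l,round(r["p"],2),X,(X[:2]-O)@U,(X[:2]-O)@N)
go(hp(.035,0,.28),-108)
```

```text
scene rib 0.63 [0.5767 0.2441 0.0557] 0.059211495631063864 0.0015744158067384055
scene cover 0.84 [0.5763 0.2427 0.0247] 0.057756409710500674 0.001522214621131495
t 5.52 pos [0.5445 0.1388 0.0489] rpy [ 1.7996e+02 -1.5000e-01 -1.0812e+02] F [ -0.8 -12.8   6.5]
 move cm [ -8.53   0.07 -23.13] rot [ 0.04 -0.15 -0.12]
```

Call:
{"op": "move_arm", "data": {"rows": [{"translation":[2,0,0],"rot":[0,0,0],"hand":1},{"translation":[5,0,0],"rot":[0,0,0],"hand":1},{"translation":[7,0,-3],"rot":[0,0,0],"hand":1},{"translation":[7,0,-7],"rot":[0,0,0],"hand":1},{"translation":[6,0,-11],"rot":[0,0,0],"hand":1},{"translation":[3,0,-14],"rot":[0,0,0],"hand":0.2},{"translation":[0,0,-17],"rot":[0,0,0],"hand":0},{"translation":[-3,0,-20],"rot":[0,0,0],"hand":0}]}}

```text
t: 6.18
eef_pos: [0.5544, 0.169, 0.2499]
ee_rot: [-3.14, 0.003, -1.888]
force: [0.3, 1.4, -0.3]
width: 0.0149
gripper_force: 0.0
```

Call:
{"op": "move_arm", "data": {"rows": [{"translation":[-4,0,-2],"rot":[0,0,0],"hand":0},{"translation":[-5,0,-2],"rot":[0,0,0],"hand":0},{"translation":[-5,0,-2],"rot":[0,0,0],"hand":0},{"translation":[-5,0,-2],"rot":[0,0,0],"hand":0}]}}

```text
t: 6.52
eef_pos: [0.5694, 0.2163, 0.2663]
ee_rot: [3.141, 0.001, -1.886]
force: [-0.3, -0.5, -0.9]
width: 0.0414
gripper_force: 0.0
```

Run:
```python
from h import *
T,p=campose("wrist")
im,d=arm.grab_frame("wrist"); cv2.imwrite("pics/w2.png",im[:,:,::-1])
for l in ("cover","rib","ejector_tab"):
    for r in arm.pinpoint(l,"wrist")[:2]: X=w(T,r["point"]); print(l,round(r["p"],2),X,(X[:2]-O)@U,(X[:2]-O)@N,proj(T,p,X))
C=cloud(T,p,d); c=hp(.058,0,0)
for nm,lo,hi,r in (("ribtop",.05,.061,.045),("plate",.027,.035,.045)):
    m=(np.hypot(C[...,0]-c[0],C[...,1]-c[1])<r)&(C[...,2]>lo)&(C[...,2]<hi)&(d>0)
    m&=((C[...,:2]-O)@U>.02); P=C[m]
    rc=cv2.minAreaRect((P[:,:2]*1000).astype(np.float32)); q=np.array(rc[0])/1000-O
    print(nm,m.sum(),rc,np.median(P[:,2]),q@U,q@N)
print(hx()); go(hp(.058,0,.15),-108)
```

```text
cover 0.71 [0.5824 0.2446 0.0219] 0.06144842075714865 -0.0036920978389565324 [255 184]
cover 0.6 [0.5813 0.2429 0.0565] 0.05949170598563445 -0.003171264561469285 [255 190]
rib 0.7 [0.5799 0.2417 0.0581] 0.05791781437395531 -0.002210605831905944 [256 189]
ejector_tab 0.78 [0.5282 0.0914 0.0459] -0.10100215863439103 0.0005137618059988584 [258  60]
ribtop 223 ((577.4580078125, 242.38771057128906), (33.47849655151367, 10.870044708251953), 72.09523010253906) 0.05577166457454258 0.05781724890803648 0.00032438100449737453
plate 1245 ((577.399658203125, 242.349609375), (60.050575256347656, 52.03174591064453), 72.47278594970703) 0.029954703102702096 0.05776298149611512 0.0003681008635574186
[ 0.0285 -0.0006  0.266 ]
t 6.72 pos [0.5692 0.2142 0.266 ] rpy [ 1.7997e+02 -3.0000e-02 -1.0815e+02] F [-0.2 -0.1  0.4]
 move cm [-2.96  0.06 11.6 ] rot [ 0.03 -0.03 -0.15]
```

View pics/w2.png

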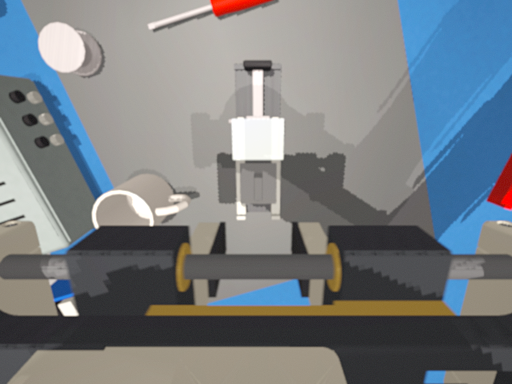

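The wrist view shows the cover on the open rails at (258,187), clear of the roof (258,138). The tab is back at (257,65), and the mug at (125,205) stays clear. Next is the grasp on the rib.

Call:
{"op": "move_arm", "data": {"rows": [{"translation":[-2.9,0.1,4],"rot":[0,0,0],"hand":0.5},{"translation":[-2.9,0.1,8],"rot":[0,0,0],"hand":0.5},{"translation":[-2.9,0.1,12],"rot":[0,0,0],"hand":0.5},{"translation":[-2.9,0.1,15],"rot":[0,0,0],"hand":0.5},{"translation":[-2.9,0.1,16.5],"rot":[0,0,0],"hand":0.5},{"translation":[-2.9,0.1,17],"rot":[0,0,0],"hand":0.5},{"translation":[-2.9,0.1,17],"rot":[0,0,0],"hand":0.5},{"translation":[-2.9,0.1,17],"rot":[0,0,0],"hand":0.5}]}}

```text
t: 7.38
eef_pos: [0.5785, 0.2428, 0.0974]
ee_rot: [-3.141, 0.001, -1.887]
force: [-0.5, 0.3, 0.6]
width: 0.0439
gripper_force: 0.0
```

Run:
```python
from h import *
print(hx()); go(hp(.0578,0.0003,.0455),-107.8)
```

```text
[ 0.0586 -0.0005  0.0974]
t 7.38 pos [0.5785 0.2428 0.0974] rpy [-1.7994e+02  5.0000e-02 -1.0813e+02] F [-0.5  0.3  0.6]
 move cm [0.08 0.09 5.19] rot [-0.06  0.04 -0.33]
```

Call:
{"op": "move_arm", "data": {"rows": [{"translation":[0.1,0.1,2],"rot":[0,0,0],"hand":0.5},{"translation":[0.1,0.1,4],"rot":[0,0,0],"hand":0.5},{"translation":[0.1,0.1,4.8],"rot":[0,0,0],"hand":0.5},{"translation":[0.1,0.1,5.1],"rot":[0,0,0],"hand":0.5},{"translation":[0.1,0.1,5.1],"rot":[0,0,0],"hand":1},{"translation":[0.1,0.1,5.1],"rot":[0,0,0],"hand":1},{"translation":[0.1,0.1,5.1],"rot":[0,0,0],"hand":1},{"translation":[0.1,0.1,5.1],"rot":[0,0,0],"hand":1}], "squeeze": 40}}

```text
t: 8.05
eef_pos: [0.5771, 0.2427, 0.0465]
ee_rot: [-3.141, 0.001, -1.887]
force: [0.6, -0.1, 0.1]
width: 0.0227
gripper_force: 0.0
```

Call:
{"op": "move_arm", "data": {"rows": [{"translation":[0,0,0],"rot":[0,0,0],"hand":1},{"translation":[0,0,0],"rot":[0,0,0],"hand":1},{"translation":[0,0,0],"rot":[0,0,0],"hand":1}]}}

```text
t: 8.3
eef_pos: [0.5769, 0.2425, 0.046]
ee_rot: [-3.141, 0.001, -1.887]
force: [-0.2, -0.0, 4.9]
width: 0.0117
gripper_force: 40.0
```

Run:
```python
from h import *
print(hx(),arm.get_state()); go(hp(.0578,0.0003,.0455),-107.8)
```

```text
[0.0578 0.0009 0.046 ] {'t': 8.3, 'q': array([ 7.09594358e-01,  4.60414052e-01, -3.24715152e-01,  3.28316706e-04,
       -7.84604427e-01, -1.02576765e+00]), 'qd': array([ 0.00077241,  0.0013666 ,  0.00192091,  0.00092534, -0.00138074,
       -0.00025585]), 'joint_efforts': array([-8.24420457e-02, -5.60567594e+01,  2.08888721e+01,  4.80941266e+00,
        1.45289116e-01,  4.29946886e-03]), 'eef_pos': array([0.57688327, 0.24250423, 0.04603178]), 'ee_rot': array([-3.14084315e+00,  7.88309720e-04, -1.88673711e+00]), 'force': array([-0.15468988, -0.03618631,  4.90289059]), 'moment': array([0.06408337, 0.19630632, 0.02846696]), 'gripper_force': 40.001288652420044, 'width': 0.011737285797403886}
t 8.3 pos [0.5769 0.2425 0.046 ] rpy [-1.7996e+02  5.0000e-02 -1.0810e+02] F [-0.2 -0.   4.9]
 move cm [-0.01 -0.06  0.05] rot [-0.04  0.05 -0.3 ]
```

Gripped at 40 N with an opening of 11.7 mm, matching the rib's thickness. Now lift it and carry it toward the housing.

Run:
```python
from h import *
go([.531,-.181,.28],-166.7)
```

```text
t 8.3 pos [0.5769 0.2425 0.046 ] rpy [-1.7996e+02  5.0000e-02 -1.0810e+02] F [-0.2 -0.   4.9]
 move cm [ 41.66  -8.82 -23.42] rot [-2.00e-02  6.00e-02  5.86e+01]
```

Call:
{"op": "move_arm", "data": {"rows": [{"translation":[0,0,-1],"rot":[0,0,0],"hand":1},{"translation":[0,0,-3],"rot":[0,0,0],"hand":1},{"translation":[0,0,-6],"rot":[0,0,0],"hand":1},{"translation":[0,0,-9],"rot":[0,0,0],"hand":1},{"translation":[0,0,-12],"rot":[0,0,0],"hand":1},{"translation":[0,0,-15],"rot":[0,0,0],"hand":1},{"translation":[0,0,-18],"rot":[0,0,0],"hand":1},{"translation":[0,0,-20],"rot":[0,0,0],"hand":1}]}}

```text
t: 8.97
eef_pos: [0.5768, 0.2423, 0.2493]
ee_rot: [-3.14, 0.002, -1.887]
force: [0.8, -0.4, -0.6]
width: 0.0117
gripper_force: 40.0
```

Run:
```python
from h import *
print(arm.get_state()["width"],arm.get_state()["gripper_force"]);go([.531,-.181,.28],-166.7)
```

```text
0.011653473545745165 39.99998867511749
t 8.97 pos [0.5768 0.2423 0.2493] rpy [-1.7989e+02  1.3000e-01 -1.0810e+02] F [ 0.8 -0.4 -0.6]
 move cm [41.65 -8.81 -3.15] rot [-4.00e-02  1.80e-01  5.86e+01]
```

Call:
{"op": "move_arm", "data": {"rows": [{"translation":[3.5,-0.7,-2],"rot":[0,0,5],"hand":1},{"translation":[7,-1.5,-3],"rot":[0,0,11],"hand":1},{"translation":[10.5,-2.2,-3],"rot":[0,0,17],"hand":1},{"translation":[14,-3,-3],"rot":[0,0,23],"hand":1},{"translation":[17.5,-3.7,-3],"rot":[0,0,29],"hand":1},{"translation":[21,-4.4,-3],"rot":[0,0,35],"hand":1},{"translation":[24.5,-5.2,-3],"rot":[0,0,41],"hand":1},{"translation":[28,-5.9,-3],"rot":[0,0,47],"hand":1}]}}

```text
t: 9.63
eef_pos: [0.5445, -0.0438, 0.276]
ee_rot: [3.141, 0.0, -2.712]
force: [0.5, 0.3, -1.3]
width: 0.0119
gripper_force: 40.0
```

Run:
```python
from h import *
go([.531,-.181,.28],-166.7)
```

```text
t 9.63 pos [ 0.5445 -0.0438  0.276 ] rpy [ 1.7999e+02  1.0000e-02 -1.5540e+02] F [ 0.5  0.3 -1.3]
 move cm [  6.94 -11.91  -0.41] rot [1.00e-02 1.00e-02 1.13e+01]
```

Call:
{"op": "move_arm", "data": {"rows": [{"translation":[2,-3.4,0],"rot":[0,0,4],"hand":1},{"translation":[4,-6.8,0],"rot":[0,0,8],"hand":1},{"translation":[6,-10.2,0],"rot":[0,0,11.3],"hand":1},{"translation":[7,-11.9,0],"rot":[0,0,11.3],"hand":1},{"translation":[7,-11.9,0],"rot":[0,0,11.3],"hand":1},{"translation":[7,-11.9,0],"rot":[0,0,11.3],"hand":1}]}}

```text
t: 10.13
eef_pos: [0.5313, -0.1808, 0.2755]
ee_rot: [3.141, -0.0, -2.907]
force: [0.1, 0.2, -1.1]
width: 0.0117
gripper_force: 40.0
```

```bash
cat > seat.py <<'E'
from h import *
import sys
T,p=campose("wrist"); s=arm.get_state()
im,d=arm.grab_frame("wrist"); cv2.imwrite("pics/%s.png"%sys.argv[1],im[:,:,::-1]); np.savez(sys.argv[1],im=im,d=d,T=T)
for l in ("seat","housing"):
    for r in arm.pinpoint(l,"wrist")[:2]: X=w(T,r["point"]); print(l,round(r["p"],2),X,proj(T,p,X))
C=cloud(T,p,d)
m=(np.hypot(C[...,0]-.502,C[...,1]+.188)<.1)&(abs(C[...,2]-.06)<.006)&(d>0); P=C[m]
print("top",m.sum(),cv2.minAreaRect((P[:,:2]*1000).astype(np.float32)),np.median(P[:,2]))
h=cv2.findContours(m.astype(np.uint8),cv2.RETR_CCOMP,cv2.CHAIN_APPROX_NONE)
for c,hh in zip(h[0],h[1][0]):
    if hh[3]>=0 and len(c)>20:
        # hole border pixels intersect plane z=.06
        f=foc(p); q=c[:,0,:].astype(float); r=np.c_[(q[:,0]-p["cx"])/f,(q[:,1]-p["cy"])/f,np.ones(len(q))]@T[:3,:3].T
        X=T[:3,3]+r*((.06-T[2,3])/r[:,2])[:,None]
        print("hole",len(c),cv2.minAreaRect((X[:,:2]*1000).astype(np.float32)),q.min(0),q.max(0))
go([.502,-.188,.28],-166.7)
E
python3 seat.py w3
```

```text
seat 0.84 [ 0.5013 -0.1886  0.0564] [257 145]
seat 0.32 [ 0.7087 -0.3586  0.0013] [129 239]
housing 0.73 [ 0.5034 -0.1917  0.0015] [255 141]
top 6866 ((499.9957275390625, -189.85897827148438), (118.2616195678711, 110.26741790771484), 13.607682228088379) 0.059867785763004056
hole 148 ((499.7882385253906, -189.71388244628906), (50.18527603149414, 42.13448715209961), 13.411150932312012) [240. 124.] [273. 163.]
t 10.28 pos [ 0.532  -0.179   0.2755] rpy [ 179.99    0.   -166.38] F [-1.1 -0.  -0.7]
 move cm [ 3.13 -0.17 -0.45] rot [0.01 0.   0.32]
```

View pics/w3.png

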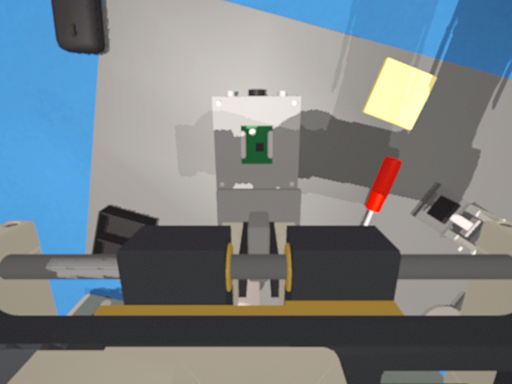

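The opening shows at (257,145) with the latch bars on its left and right, and the cover hangs at (258,225). I take a second, settled look from lower down.

Call:
{"op": "move_arm", "data": {"rows": [{"translation":[0,0,3],"rot":[0,0,0.3],"hand":1},{"translation":[0,0,6],"rot":[0,0,0.3],"hand":1},{"translation":[0,0,7.5],"rot":[0,0,0.3],"hand":1},{"translation":[0,0,7.5],"rot":[0,0,0.3],"hand":1},{"translation":[0,0,7.5],"rot":[0,0,0.3],"hand":1},{"translation":[0,0,7.5],"rot":[0,0,0.3],"hand":1},{"translation":[0,0,7.5],"rot":[0,0,0.3],"hand":1},{"translation":[0,0,7.5],"rot":[0,0,0.3],"hand":1}]}}

```text
t: 10.95
eef_pos: [0.5329, -0.1795, 0.2018]
ee_rot: [-3.141, 0.002, -2.909]
force: [0.2, -0.1, -1.3]
width: 0.0115
gripper_force: 40.0
```

```bash
python3 seat.py w4; python3 seat.py w5
python3 - <<'E'
from h import *
# cover in hand, tool coordinates
a=np.load("w5.npz"); p=arm.camera_params("wrist"); C=cloud(np.array(p["tool_from_camera"]),p,a["d"])
m=(abs(C[...,1])<.032)&(abs(C[...,0])<.04)&(C[...,2]>.008)&(C[...,2]<.025)&(a["d"]>0); P=C[m]
print(m.sum()); 
if m.sum()>5: print(P.min(0),P.max(0),np.median(P,0))
E
```

```text
seat 0.9 [ 0.5007 -0.1875  0.0572] [257 152]
seat 0.7 [0.5607 0.0128 0.0031] [392 223]
housing 0.73 [ 0.5038 -0.1894 -0.0011] [255 146]
top 9299 ((500.7281494140625, -189.802490234375), (120.2947006225586, 110.37377166748047), 13.642705917358398) 0.059843720047869586
hole 185 ((500.1278076171875, -190.07916259765625), (51.07306671142578, 41.46031188964844), 14.291563034057617) [234. 126.] [275. 175.]
t 11.1 pos [ 0.5323 -0.1796  0.2011] rpy [-1.7998e+02  7.0000e-02 -1.6672e+02] F [-0.4 -0.1  0.4]
 move cm [ 3.14 -0.12 -7.9 ] rot [-0.02  0.07 -0.02]
seat 0.81 [ 0.4999 -0.1863  0.0541] [259 151]
housing 0.69 [ 5.029e-01 -1.904e-01 -2.000e-04] [255 146]
housing 0.24 [ 0.7474 -0.1576  0.002 ] [239 312]
top 9260 ((500.4382019042969, -189.9044647216797), (119.53547668457031, 110.30936431884766), 13.49950885772705) 0.05988328787046765
hole 184 ((500.0589904785156, -190.10153198242188), (50.447105407714844, 41.49447250366211), 14.261764526367188) [234. 127.] [275. 175.]
t 11.25 pos [ 0.5321 -0.1797  0.2006] rpy [-1.7999e+02  2.0000e-02 -1.6672e+02] F [ 0.3 -0.3 -0.5]
 move cm [ 3.12 -0.12 -7.94] rot [-0.01  0.02 -0.02]
2811
[ 0.0069471  -0.02532948  0.00804823] [0.03069083 0.02673043 0.02026488] [0.02063015 0.00096231 0.01605637]
```

Run:
```python
from h import *
go([.501,-.190,.11],-166.4)
```

```text
t 11.25 pos [ 0.5321 -0.1797  0.2006] rpy [-1.7999e+02  2.0000e-02 -1.6672e+02] F [ 0.3 -0.3 -0.5]
 move cm [ 3.27 -0.29  9.06] rot [-0.01  0.02 -0.32]
```

Call:
{"op": "move_arm", "data": {"rows": [{"translation":[2,-0.2,0],"rot":[0,0,-0.3],"hand":1},{"translation":[3.2,-0.3,2],"rot":[0,0,-0.3],"hand":1},{"translation":[3.3,-0.3,5],"rot":[0,0,-0.3],"hand":1},{"translation":[3.3,-0.3,7.5],"rot":[0,0,-0.3],"hand":1},{"translation":[3.3,-0.3,9],"rot":[0,0,-0.3],"hand":1},{"translation":[3.3,-0.3,9],"rot":[0,0,-0.3],"hand":1},{"translation":[3.3,-0.3,9],"rot":[0,0,-0.3],"hand":1},{"translation":[3.3,-0.3,9],"rot":[0,0,-0.3],"hand":1}], "squeeze": 50}}

```text
t: 11.92
eef_pos: [0.5015, -0.1903, 0.1114]
ee_rot: [-3.141, 0.001, -2.904]
force: [0.2, -0.7, -0.2]
width: 0.0115
gripper_force: 50.0
```

Run:
```python
from h import *
go([.501,-.190,.096],-166.4)
for n in ("scene","top"):
    T,p=campose(n); im,d=arm.grab_frame(n)
    for l in ("cover","seat","rib"):
        for r in arm.pinpoint(l,n)[:2]: print(n,l,round(r["p"],2),w(T,r["point"]))
cv2.imwrite("pics/s2.png",cv2.resize(arm.grab_frame("scene")[0][80:230,120:300,::-1],None,fx=3.5,fy=3.5))
```

```text
t 11.92 pos [ 0.5015 -0.1903  0.1114] rpy [-1.7996e+02  7.0000e-02 -1.6640e+02] F [ 0.2 -0.7 -0.2]
 move cm [0.05 0.04 1.54] rot [-0.04  0.07  0.  ]
scene cover 0.54 [ 0.5008 -0.1884  0.0891]
scene seat 0.77 [ 0.4998 -0.1896  0.0601]
scene seat 0.68 [ 0.1762 -0.3154  0.0592]
scene rib 0.51 [ 0.4977 -0.1914  0.1198]
scene rib 0.43 [ 0.5007 -0.1887  0.0914]
top seat 0.68 [ 0.5021 -0.1915  0.0623]
top seat 0.63 [ 0.1754 -0.3166  0.0602]
```

View pics/s2.png

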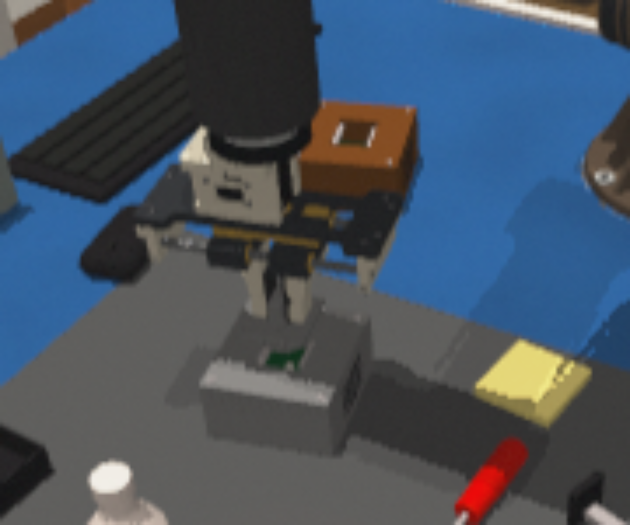

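The cover hangs level over the housing opening, at crop (285,330), and all cameras agree to within 2 mm. Descending.

Call:
{"op": "move_arm", "data": {"rows": [{"translation":[0,0,0.5],"rot":[0,0,0],"hand":1},{"translation":[0,0,1],"rot":[0,0,0],"hand":1},{"translation":[0,0,1.5],"rot":[0,0,0],"hand":1},{"translation":[0,0,1.8],"rot":[0,0,0],"hand":1},{"translation":[0,0,1.8],"rot":[0,0,0],"hand":1},{"translation":[0,0,1.8],"rot":[0,0,0],"hand":1}]}}

```text
t: 12.87
eef_pos: [0.5008, -0.1904, 0.0921]
ee_rot: [-3.141, -0.0, -2.904]
force: [-0.4, -1.8, 1.7]
width: 0.0116
gripper_force: 50.0
```

Call:
{"op": "move_arm", "data": {"rows": [{"translation":[0,0,0.15],"rot":[0,0,0],"hand":1},{"translation":[0,0,0.3],"rot":[0,0,0],"hand":1},{"translation":[0,0,0.4],"rot":[0,0,0],"hand":1},{"translation":[0,0,0.4],"rot":[0,0,0],"hand":1},{"translation":[0,0,0.4],"rot":[0,0,0],"hand":1}]}}

```text
t: 13.28
eef_pos: [0.5015, -0.1904, 0.0893]
ee_rot: [-3.141, 0.002, -2.904]
force: [-1.2, -1.0, 9.1]
width: 0.0116
gripper_force: 50.0
```

Call:
{"op": "move_arm", "data": {"rows": [{"translation":[0,0,0.15],"rot":[0,0,0],"hand":1},{"translation":[0,0,0.3],"rot":[0,0,0],"hand":1},{"translation":[0,0,0.4],"rot":[0,0,0],"hand":1},{"translation":[0,0,0.4],"rot":[0,0,0],"hand":1},{"translation":[0,0,0.4],"rot":[0,0,0],"hand":1}]}}

```text
t: 13.7
eef_pos: [0.5014, -0.1901, 0.0843]
ee_rot: [-3.141, 0.001, -2.904]
force: [3.1, -1.8, -1.3]
width: 0.0114
gripper_force: 50.0
```

Call:
{"op": "move_arm", "data": {"rows": [{"translation":[0,0,0.15],"rot":[0,0,0],"hand":1},{"translation":[0,0,0.3],"rot":[0,0,0],"hand":1},{"translation":[0,0,0.35],"rot":[0,0,0],"hand":1},{"translation":[0,0,0.35],"rot":[0,0,0],"hand":1},{"translation":[0,0,0.35],"rot":[0,0,0],"hand":1}]}}

```text
t: 14.12
eef_pos: [0.5004, -0.1902, 0.081]
ee_rot: [-3.142, -0.001, -2.905]
force: [-0.5, -1.6, 5.1]
width: 0.0114
gripper_force: 50.0
```

Call:
{"op": "move_arm", "data": {"rows": [{"translation":[0,0,0.05],"rot":[0,0,0],"hand":1},{"translation":[0,0,0.1],"rot":[0,0,0],"hand":1},{"translation":[0,0,0.1],"rot":[0,0,0],"hand":1},{"translation":[0,0,0.1],"rot":[0,0,0],"hand":1}]}}

```text
t: 14.45
eef_pos: [0.5004, -0.1902, 0.0809]
ee_rot: [-3.141, -0.0, -2.904]
force: [-4.0, 1.0, 15.1]
width: 0.0118
gripper_force: 50.0
```

Call:
{"op": "move_arm", "data": {"rows": [{"translation":[0,0,0],"rot":[0,0,0],"hand":1},{"translation":[0,0,0],"rot":[0,0,0],"hand":1},{"translation":[0,0,0],"rot":[0,0,0],"hand":1},{"translation":[0,0,0],"rot":[0,0,0],"hand":1},{"translation":[0,0,0],"rot":[0,0,0],"hand":1},{"translation":[0,0,0],"rot":[0,0,0],"hand":1}]}}

```text
t: 14.95
eef_pos: [0.5004, -0.1902, 0.081]
ee_rot: [-3.141, -0.0, -2.904]
force: [-3.6, 1.2, 15.5]
width: 0.0114
gripper_force: 50.0
```

Run:
```python
from h import *
T,p=campose("scene"); im,d=arm.grab_frame("scene")
for r in arm.pinpoint("cover","scene")[:2]: print(round(r["p"],2),w(T,r["point"]))
P=cloud(*campose("wrist"),arm.grab_frame("wrist")[1])
m=(np.hypot(P[...,0]-.5,P[...,1]+.19)<.028)&(abs(P[...,2]-.065)<.012); print("plate z",m.sum(),np.percentile(P[m][:,2],[10,50,90]) if m.sum() else "")
for i in range(3): s=arm.get_state(); print(s["t"],s["force"],s["eef_pos"],s["gripper_force"]); arm.grab_frame("top")
cv2.imwrite("pics/s3.png",cv2.resize(im[80:230,120:300,::-1],None,fx=3.5,fy=3.5))
```

```text
0.71 [ 7.106e-01 -3.611e-01 -1.000e-04]
0.59 [ 0.5    -0.191   0.0594]
plate z 1987 [0.06421743 0.06506776 0.0724379 ]
15.1 [-3.55920765  0.55534247 15.25169202] [ 0.50037615 -0.190164    0.08094232] 50.00450134277344
15.15 [-4.25847391  0.89460134 15.38349135] [ 0.50039311 -0.19017386  0.08094656] 50.00452280044556
15.2 [-3.96206573  2.10683928 14.5692972 ] [ 0.5004146  -0.19015262  0.08097786] 50.00451922416687
```

View pics/s3.png

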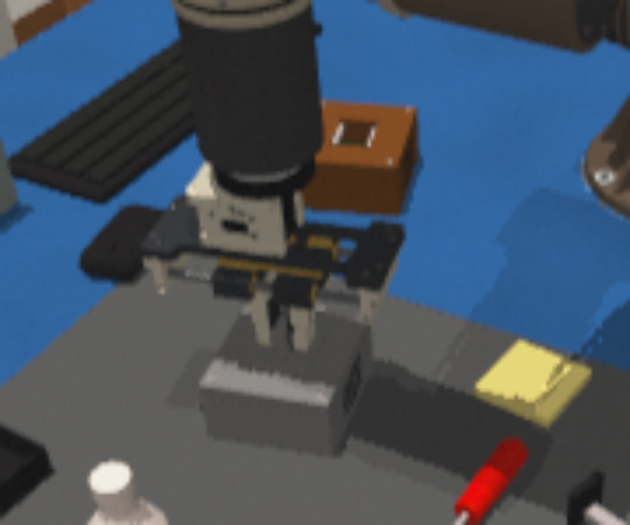

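The cover sits flush at crop (290,345). Its plate top measures 65 mm above the bench, as it should when seated, and the press is steady at about 15 N, so I hand in.

```bash
python3 -c "
from station import arm
print(arm.job_done())"
```

```text
the job is handed in; nothing more can be done
None
```

The cover was ejected, carried to the grey housing and snapped in flush on the rim; I handed the job in at about 15 s, still pressing down at about 15 N, and the judge's verdict was not shown.

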